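# Lock the tall water-filter cartridge into its bayonet housing

## Robot

A 6-joint arm with a two-finger parallel gripper is mounted at the origin on the work surface. World frame = base frame: x ahead of the robot, y to its left, z up, the work surface at z = 0. Lengths are in mm, angles in rad, forces in N, time in s.
With the tool pointing down it reaches from about 200 to 875 mm from the base axis. Payload 3.4 kg.
Tool frame: the origin (TCP) lies on the mounting face of the last link; the fingertips stand 199 mm ahead of it and the grasp point (between the pads) lies 180 mm ahead of it; z points along the fingers, y is the line along which they close (so a half turn about z gives the same grasp; the last joint's range is limited). The gripper opens to 94 mm and grips with 3 to 60 N. Pads are 16 mm wide; open, the fingers measure 119 mm over their backs; the gripper's body (75 mm by 177 mm) begins 78 mm behind the grasp point.
Start: joints at [-0.121, 0.276, 1.505, -0, 1.361, -0.121], TCP at [575.017, -0.007, 404.693] pointing down, gripper open.
Joint ranges: [-2.89, 2.89], [-0.75, 2.08], [0.22, 2.7], [-1.18, 4.32], [0.11, 2.71], [-2.7, 2.7]. Speed limits (rad/s): [2.57, 2.57, 3.14, 3.14, 3.14, 3.14].

## Interface

Orientations are given as a unit quaternion [w, x, y, z].
In Python, from bench import arm, viewer gives the robot as it stands. The module is installed in compiled form; this text tells all that it offers.
- The arm moves only by the tool send_rows, never from a script. Its arguments are lists of equal length, an entry for each row: "travel": the shift along the world's x, y, z in m, a list of three; "roll": the turn about the world's z in degrees; "fingers": the closure, from 0 (fully open) to 1 (shut). A call has 1 to 12 rows; each row shifts and turns the commanded pose from where the row before left it; what a row does not reach is not made up. A row lasts 1/8 s, in which the tool goes at most 62.5 mm and 10.7 degrees, less where a joint would pass 70% of its speed; a pose out of reach is approached as far as the arm can. A call with a gripper value outside its range is refused whole. The fingers move at their own pace and stop on an object; "grip_force" is the grip in N (left out, the last holds). Time passes only in rows, so rows that do not move let the fingers close. It gives the time, the measured TCP pose, the force, the opening and the grip force at its end, in the units of the state.
- arm.state(): the state, without advancing time (a new reading comes with each control period).
- viewer.read_camera(name): name is "scene" or "side" or "wrist"; returns a dict with "img" (420x560x3 uint8, red, green, blue), "fov_y" (degrees; the focal length in pixels is half the picture's height over the tangent of half this angle, whatever the lens; pixels are square), "cx", "cy" (the principal point, pixels), "R" (3x3) and "t" (3): a world point X has camera coordinates R X + t; the wrist camera has in their place "hand_eye" (4x4, takes a point from camera to tool coordinates, whose origin is the TCP and whose axes are the flange's). Camera axes: x right, y down, z forward; pixel columns grow to the right and rows downward; lengths in mm; the calibration is good to about 2 mm. A picture is of the moment at which its call begins: read the wrist's pose just before it. There is no depth.
- arm.job_done(): hands the job in; it is judged then, once.
The state is a dict: "time": time; "q": joint angles; "qvel": joint speeds; "effort": joint torques, N m; "position": TCP position; "ee_rot": TCP orientation; "force": force on the tool from outside, world axes, zero at the start; "torque": the same for the moment, N m; "opening": opening from 0.0 (shut) to 1.0 (fully open); "grasp_force": force on a finger pad.
Only numpy, scipy, OpenCV 4.12 (cv2) and the standard library are available. Lean on these libraries where they do the work, as an engineer would, in place of code of your own. Each camera call takes 0.05 s, during which the arm holds its last target. There are 200 camera calls.

## Task

Fit the tall water-filter cartridge into the filter housing: lower its foot through the slotted opening with the lugs along the slot, push it down against the spring, turn it a quarter clockwise (seen from above) and let it spring up so that it clicks home, upright and locked. Leave the squat cartridge standing where it is.

Things in the scene. Friction and masses are not known exactly. Their poses are not given: they have to be found in the camera images.
- tall_cartridge: Tall slim white cartridge, 140 mm high, 0.25 kg, loose, upright; origin: centre of its underside. Grey neck 40 mm across (0-46 mm up) with two lugs at the foot (one bar 80 mm along its x, 16 wide, 10 thick); barrel 62 mm across (46-104); on top an upright grip bar 58 mm long along x (parallel to the lugs), 14 mm thick (y), 104-140 mm up: pinch its thickness. Same turned half round.
- filter_housing: Fixed grey box with aluminium top plate, 112 x 112 x 60 mm high, brass pipe stubs at +x; origin: centre of its underside. Opening in the 12 mm plate: bore 52 mm across plus slot 92 x 34 mm along its x. Lugs go in along x (either way round), turn under the plate clockwise only (seen from above) to lie along y; a hard stop is 15 degrees beyond. Locked: foot 38 mm above the origin.
- plunger (a joint): Sprung plunger in the bore, 28 mm disc; value = how far it is pushed down, 0 to 0.030 m. At 0 its top is 10 mm below the housing's top and carries the cartridge, lugs still in the slot. Pushes 7 N at 0, 15 N at 0.030. Lugs turn freely, clear of the 5 mm click ridges, at 0.018 to 0.029 (best 0.023); after the quarter turn, let go and it lifts the cartridge to 0.012: locked.
- squat_cartridge: A squat, wider cartridge, not wanted now: white, 80 mm high, barrel 80 mm across, with a like foot and a grip bar 30 mm tall on top, standing loose on the worktop; origin: centre of its underside, z up.
Things that resemble listed ones, but are neither listed nor needed, are in the scene too. What is shaped like the tall_cartridge but pink or red is not meant.

How it is judged (in metres and radians):
On the way:
1. the tall cartridge's foot is in the housing's opening with the lugs along the slot (horizontal distance between tall_cartridge and filter_housing below 0.015 m and z of tall_cartridge in the frame of filter_housing below 0.056 m and angle between the x axis of tall_cartridge and the x axis of filter_housing, either way round below 0.4 rad), for 0.05 s.
At the end, for the whole second after the job is handed in: Tall cartridge locked: within 15 mm of the housing's centre, lugs within 20 degrees of its y, sprung up with the foot 35.5 to 42 mm above its origin, upright within 10 degrees, at rest; the squat cartridge upright within 11 degrees and 30 mm of where it was (horizontal distance between tall_cartridge and filter_housing below 0.015 m and z of tall_cartridge in the frame of filter_housing between 0.0355 and 0.042 m and angle between the x axis of tall_cartridge and the y axis of filter_housing, either way round below 0.35 rad and angle between tall_cartridge's own z axis and vertical below 0.175 rad and linear speed of tall_cartridge below 0.03 m/s and distance of squat_cartridge from where it was at the start of the episode below 0.03 m and angle between squat_cartridge's own z axis and vertical below 0.2 rad); the robot touches nothing.
It fails at once if the squat cartridge is shifted by more than 50 mm or knocked over (distance of squat_cartridge from where it was at the start of the episode above 0.05 m or angle between squat_cartridge's own z axis and vertical above 0.6 rad).
It also fails if it takes over 38 s, if anything falls off the work surface, if the arm or the gripper's body presses on something with over 40 N, if the wrist force passes 120 N, or if a joint passes its speed limit or range.

## Working session

There is one attempt and no reset: what is moved stays moved. The work goes in short steps, Python scripts to look and compute and a tool call to move; the robot and the scene stay as the last step left them, time stands still between calls to the robot, and variables do not carry over. Pictures are saved under pics/ and viewed, at most 10 in all, crops included, and the job is handed in when it is done.

Besides the shell and the picture viewer there is one more tool, called after "Call:" as a command line: name --pt "numbers of a row" for each row, then --argument value for the rest. send_rows: Moves the arm, as the interface text tells. Its arguments: {"type":"object","properties":{"travel":{"type":"array","items":{"type":"array","items":{"type":"number"}}},"roll":{"type":"array","items":{"type":"number"}},"fingers":{"type":"array","items":{"type":"number"}},"grip_force":{"type":"number"}},"required":["travel","roll","fingers"]}

```bash
mkdir -p pics; cat > h.py <<'E'
import numpy as np, cv2
from bench import arm, viewer
from scipy.spatial.transform import Rotation as Ro
def cam(name):
    s=arm.state(); c=viewer.read_camera(name); im=c["img"]; f=im.shape[0]/2/np.tan(np.radians(c["fov_y"])/2)
    if name=="wrist":
        q=np.array(s["ee_rot"]); M=np.eye(4); M[:3,:3]=Ro.from_quat([q[1],q[2],q[3],q[0]]).as_matrix(); M[:3,3]=s["position"]
        T=M@np.array(c["hand_eye"]); Rw=T[:3,:3]; o=T[:3,3]
    else:
        R=np.array(c["R"]); Rw=R.T; o=-R.T@np.array(c["t"]).ravel()
    return dict(im=im,f=f,cx=c["cx"],cy=c["cy"],Rw=Rw,o=o)
def ray(c,u,v):
    d=c["Rw"]@np.array([(u-c["cx"])/c["f"],(v-c["cy"])/c["f"],1]); return d/np.linalg.norm(d)
def onz(c,u,v,z):
    d=ray(c,u,v); return c["o"]+d*(z-c["o"][2])/d[2]
def proj(c,X):
    p=c["Rw"].T@(np.array(X)-c["o"]); return c["cx"]+c["f"]*p[0]/p[2], c["cy"]+c["f"]*p[1]/p[2]
def save(c,n): cv2.imwrite("pics/"+n,cv2.cvtColor(c["im"],cv2.COLOR_RGB2BGR))
E
python3 - <<'E'
from h import *
import pickle
for n in ["scene","side","wrist"]:
    c=cam(n); save(c,n+"0.png"); pickle.dump(c,open(n+"0.pkl","wb")); print(n,c["o"].round(),c["f"],c["Rw"].round(2).tolist())
print(arm.state()["time"])
E
```

```text
scene [1122.  -15.  575.] 449.4654646024675 [[0.04, 0.62, -0.78], [1.0, -0.04, 0.02], [-0.02, -0.78, -0.63]]
side [352. 666. 769.] 454.99381723202436 [[-0.98, -0.14, 0.12], [-0.19, 0.72, -0.67], [0.01, -0.68, -0.73]]
wrist [575.  75. 383.] 295.9196084897189 [[1.0, -0.0, -0.0], [-0.0, -0.97, -0.26], [-0.0, 0.26, -0.97]]
0.15
```

View pics/scene0.png

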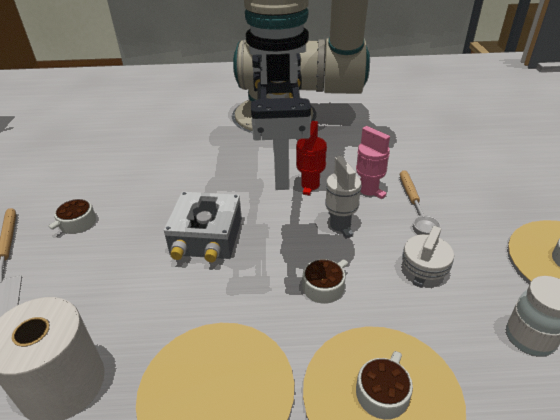

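View pics/side0.png

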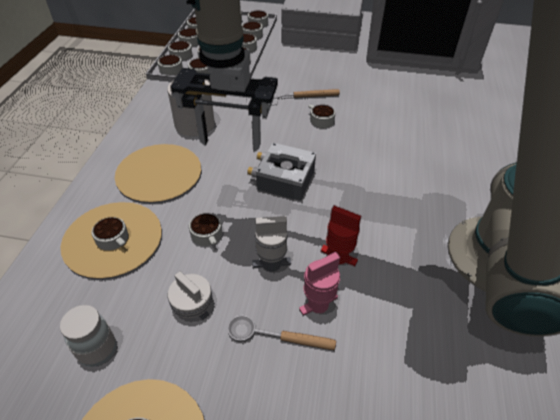

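View pics/wrist0.png

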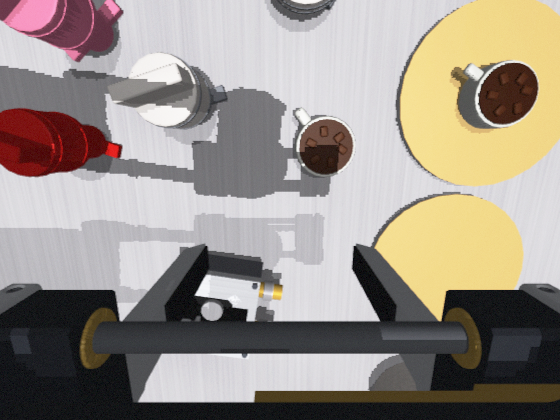

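Scene view: white tall cartridge at scene (342,195) / side (270,240) / wrist (165,88). Red at scene (311,160) and pink at (372,165) have the same shape but are excluded by colour. The squat one is at scene (428,255), and the housing at scene (206,220) / side (287,165). The white tall one is the one meant. I'll confirm it in a single enlarged crop.

```bash
python3 - <<'E'
from h import *
import pickle
L=lambda n:cv2.cvtColor(pickle.load(open(n+"0.pkl","rb"))["im"],cv2.COLOR_RGB2BGR)
r=lambda i,x,y,w,h:cv2.resize(i[y:y+h,x:x+w],(400,300),interpolation=cv2.INTER_CUBIC)
a=r(L("scene"),155,180,100,75); b=r(L("scene"),300,150,120,90)
c=r(L("side"),240,130,100,75); d=r(L("wrist"),95,40,160,120)
cv2.imwrite("pics/crop1.png",np.vstack([np.hstack([a,b]),np.hstack([c,d])]))
s=arm.state(); print(s["ee_rot"], s["force"])
E
```

```text
[-5.46813071e-04  7.07093705e-01  7.07119508e-01 -4.41820523e-04] [ 0.18924456 -0.16270606  0.06943817]
```

View pics/crop1.png

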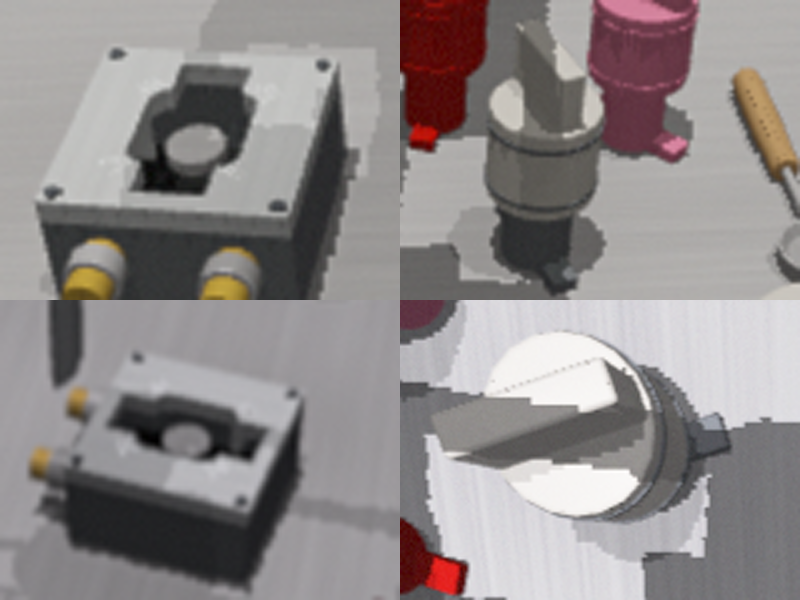

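The crop confirms the white tall cartridge: slim barrel, dark neck with a lug at the foot, and a bar on top. The housing plate screws and the bar-top corners are readable, so I can locate both now.

```bash
python3 - <<'E'
from h import *
import pickle
L=lambda n:pickle.load(open(n+"0.pkl","rb"))
def pts(n,P,s,o,z): 
    c=L(n); return np.array([onz(c,o[0]+(u+.5)/s-.5,o[1]+(v+.5)/s-.5,z)[:2] for u,v in P])
def ang(v): return np.degrees(np.arctan2(v[1],v[0]))
for n,P,o in [("scene",[(118,54),(323,64),(280,206),(53,192)],(155,180)),("side",[(138,57),(293,94),(240,200),(75,160)],(240,130))]:
    p=pts(n,P,4,o,60); print(n,p.round(1).tolist(),p.mean(0).round(1),[round(ang(p[(i+1)%4]-p[i]),1) for i in range(4)])
p=pts("wrist",[(600,58),(432,118),(447,158),(617,100)],2.5,(95,40),140) if 0 else pts("wrist",[(200,58),(32,118),(47,158),(217,100)],2.5,(95,40),140)
print(p.round(1).tolist(),p.mean(0),ang(p[0]-p[1]),ang(p[3]-p[2]))
p=pts("scene",[(117,30),(140,22),(185,75),(160,82)],10/3,(300,150),140)
print(p.round(1).tolist(),p.mean(0),ang(p[3]-p[0]),ang(p[2]-p[1]))
E
```

```text
scene [[427.3, -183.2], [441.9, -84.8], [541.5, -99.4], [526.0, -198.8]] [ 484.2 -141.6] [np.float64(81.6), np.float64(-8.3), np.float64(-98.9), np.float64(171.0)]
side [[524.9, -196.3], [426.5, -180.4], [443.0, -82.4], [542.1, -96.7]] [ 484.1 -139. ] [np.float64(170.9), np.float64(80.4), np.float64(-8.2), np.float64(-99.8)]
[[496.2, 128.3], [443.4, 111.8], [446.3, 100.3], [500.2, 116.8]] [471.53238404 114.30309304] 17.43512374747373 16.95978770098263
[[451.0, 98.5], [444.0, 111.8], [495.4, 127.3], [500.7, 113.6]] [472.79596785 112.78624734] 16.987002238417226 16.80211204101214
```

Call:
send_rows --pt "-0.0103 0.01135 0" --pt "-0.0103 0.01135 0" --pt "-0.0103 0.01135 0" --pt "-0.0103 0.01135 0" --pt "-0.0103 0.01135 0" --pt "-0.0103 0.01135 0" --pt "-0.0103 0.01135 0" --pt "-0.0103 0.01135 0" --pt "-0.0103 0.01135 0" --pt "-0.0103 0.01135 0" --pt "0 0 0" --roll '[10.6,10.6,10.6,10.6,10.6,10.6,10.6,10.6,10.6,10.6,1.0]' --fingers '[0,0,0,0.5,0.5,0.5,0.5,0.5,0.5,0.5,0.5]' --grip_force 40

```text
time: 1.52
position: [471.4, 113.9, 404.6]
ee_rot: [-0.0, -0.148, 0.989, 0.0]
force: [-0.4, 0.6, 0.2]
opening: 0.502
grasp_force: 0.0
```

```bash
python3 - <<'E'
from h import *
c=cam("wrist")
for z in [140]:
  for s in (-29,29): 
    t=np.radians(17.1); X=[472+s*np.cos(t),113.5+s*np.sin(t),z]; u,v=proj(c,X); cv2.circle(c["im"],(int(round(u)),int(round(v))),3,(255,0,255),1)
save(c,"w1.png")
E
```

```text
(no output)
```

View pics/w1.png

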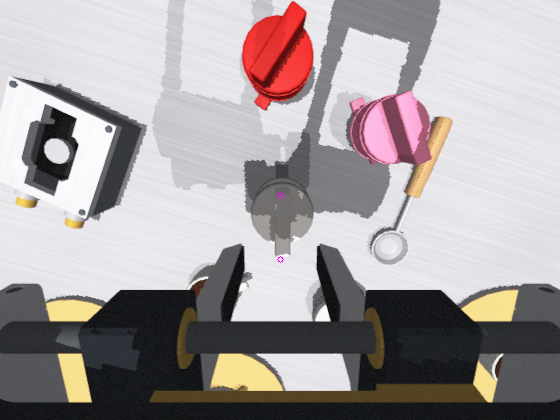

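Bar at wrist (282,195)–(283,255), predicted (280,196)–(280,259). It is centred between the fingers, with red and pink well clear. Descend and grip.

Call:
send_rows --pt "0 0 -0.03" --pt "0 0 -0.03" --pt "0 0 -0.025" --pt "0 0 -0.014" --pt "0 0 0" --pt "0 0 0" --pt "0 0 0" --pt "0 0 0" --pt "0 0 0" --roll '[0,0,0,0,0,0,0,0,0]' --fingers '[0.5,0.5,0.5,0.5,0.5,1,1,1,1]' --grip_force 40

```text
time: 2.7
position: [471.9, 113.5, 305.8]
ee_rot: [0.0, -0.148, 0.989, 0.0]
force: [-1.0, -0.1, -1.9]
opening: 0.145
grasp_force: 40.0
```

Call:
send_rows --pt "0 0 0.02" --pt "0 0 0.03" --pt "0 0 0.03" --pt "0.002 -0.03 0.01" --pt "0.002 -0.045 0" --pt "0.002 -0.045 0" --pt "0.002 -0.045 0" --pt "0.002 -0.045 0" --pt "0.002 -0.0335 0" --pt "0 -0.01 0" --pt "0 0 0" --pt "0 0 0" --roll '[0,0,0,-5,-5,-5,-5,-5.7,0,0,0,0]' --fingers '[1,1,1,1,1,1,1,1,1,1,1,1]'

```text
time: 4.2
position: [483.8, -138.9, 395.5]
ee_rot: [-0.0, 0.075, 0.997, 0.001]
force: [-0.3, -0.2, -2.9]
opening: 0.147
grasp_force: 40.0
```

```bash
python3 - <<'E'
from h import *
out=[]
for n in ("scene","side"):
    c=cam(n); 
    t=np.radians(-8.6); e=np.array([np.cos(t),np.sin(t),0]); o=np.array([483.8,-138.9,89.7]); y=np.array([-e[1],e[0],0])
    u,v=proj(c,[484,-140,100]); x0=int(u)-65; y0=int(v)-100
    im=cv2.resize(c["im"][y0:y0+200,x0:x0+130],None,fx=3,fy=3,interpolation=cv2.INTER_CUBIC)
    P=[o+e*s*40+y*w*8 for s in(-1,1) for w in (-1,1)]+[o+y*s*31+[0,0,46] for s in(-1,1)]+[o+e*29*s+[0,0,140] for s in (-1,1)]
    H=[np.array([484.1,-140.3,60])+e*a*50+y*b*50 for a in(-1,1) for b in(-1,1)]
    for p,col in [(p,(255,0,255)) for p in P]+[(p,(0,255,0)) for p in H]:
        a,b=proj(c,p); cv2.circle(im,(int((a-x0+.5)*3),int((b-y0+.5)*3)),4,col,1)
    out.append(im)
cv2.imwrite("pics/c2.png",cv2.cvtColor(np.hstack(out),cv2.COLOR_RGB2BGR))
E
```

```text
(no output)
```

View pics/c2.png

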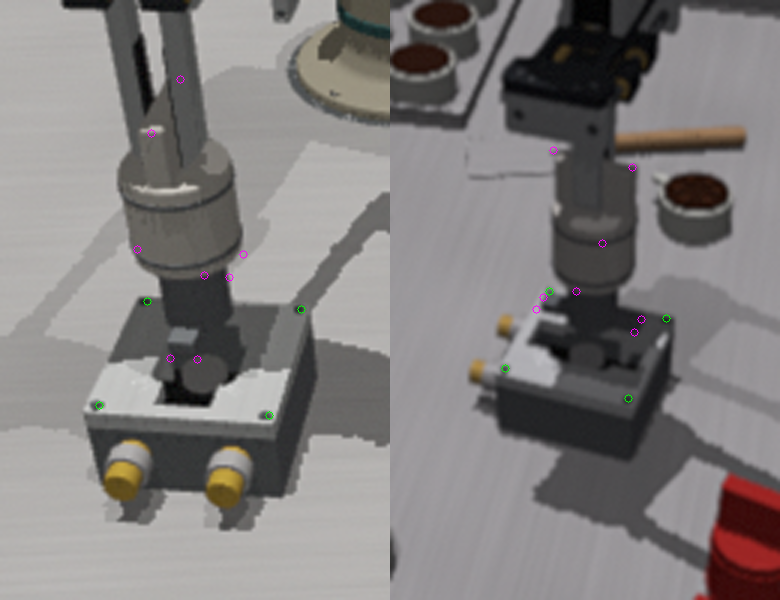

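Prediction and picture agree: plate screws lie on the green marks, the front lug is at crop (183,340) above the slot's near end, and the barrel is over the bore within about 2 mm. Lower it.

Call:
send_rows --pt "0 0 -0.01" --pt "0 0 -0.01" --pt "0 0 -0.01" --pt "0 0 -0.006" --pt "0 0 -0.006" --pt "0 0 0" --pt "0 0 0" --roll '[0,0,0,0,0,0,0]' --fingers '[1,1,1,1,1,1,1]' --grip_force 55

```text
time: 5.18
position: [483.9, -140.0, 354.5]
ee_rot: [0.0, 0.076, 0.997, 0.0]
force: [-2.1, 1.3, 4.6]
opening: 0.146
grasp_force: 55.0
```

Call:
send_rows --pt "0 0 -0.006" --pt "0 0 -0.006" --pt "0 0 -0.006" --pt "0 0 -0.004" --pt "0 0 0" --pt "0 0 0" --roll '[0,0,0,0,0,0]' --fingers '[1,1,1,1,1,1]'

```text
time: 5.92
position: [483.9, -139.9, 333.3]
ee_rot: [0.0, 0.076, 0.997, -0.0]
force: [-2.4, 1.7, 11.4]
opening: 0.147
grasp_force: 55.0
```

Call:
send_rows --pt "0 0 0.0005" --pt "0 0 0" --pt "0 0 0" --pt "0 0 0" --pt "0 0 0" --pt "0 0 0" --pt "0 0 0" --roll '[-4,-8,-8,-8,-8,-8,0]' --fingers '[1,1,1,1,1,1,1]'

```text
time: 6.8
position: [485.0, -140.7, 334.4]
ee_rot: [0.003, 0.444, 0.896, -0.0]
force: [-0.6, -0.9, 10.5]
opening: 0.144
grasp_force: 55.0
```

```bash
python3 -c "
from h import *
s=arm.state();print(s['force'],s['torque'],s['q'])"
```

```text
[-0.58820548 -0.90898314 10.52607431] [0.02801731 0.27943658 0.00327659] [-4.19937872e-01  2.21592257e-01  1.76549832e+00 -5.33170729e-04
  1.14851765e+00 -1.06999062e+00]
```

Turns freely. Complete the quarter turn.

Call:
send_rows --pt "0 0 0" --pt "0 0 0" --pt "0 0 0" --pt "0 0 0" --pt "0 0 0" --pt "0 0 0" --pt "0 0 0" --pt "0 0 0" --roll '[-8,-8,-8,-8,-8,-6,0,0]' --fingers '[1,1,1,1,1,1,1,1]'

```text
time: 7.8
position: [485.1, -140.8, 334.5]
ee_rot: [0.003, 0.759, 0.651, 0.001]
force: [-0.9, -1.1, 10.9]
opening: 0.147
grasp_force: 55.0
```

```bash
python3 -c "
from h import *
s=arm.state();print(s['force'],s['torque'],s['q'])"
```

```text
[-0.86582675 -1.10500488 10.9071365 ] [-0.09541828  0.34567387 -0.03138066] [-4.20013339e-01  2.21574752e-01  1.76544699e+00 -1.05579785e-03
  1.14825451e+00 -2.67810700e-01]
```

Call:
send_rows --pt "0 0 0.003" --pt "0 0 0.003" --pt "0 0 0.002" --pt "0 0 0" --pt "0 0 0" --roll '[0,0,0,0,0]' --fingers '[1,1,1,1,1]'

```text
time: 8.43
position: [485.0, -140.8, 342.2]
ee_rot: [0.003, 0.759, 0.651, 0.001]
force: [0.7, -0.2, 8.1]
opening: 0.146
grasp_force: 55.0
```

Call:
send_rows --pt "0 0 0.001" --pt "0 0 0" --pt "0 0 0" --pt "0 0 0" --pt "0 0 0" --roll '[0,0,0,0,0]' --fingers '[1,1,0.6,0.6,0.6]' --grip_force 20

```text
time: 9.05
position: [484.3, -140.1, 341.4]
ee_rot: [0.001, 0.759, 0.651, 0.0]
force: [-0.0, 0.0, 3.9]
opening: 0.396
grasp_force: 2.0
```

Call:
send_rows --pt "0 0 0.03" --pt "0 0 0.05" --pt "0 0 0.05" --pt "-0.02 0 0.04" --pt "-0.04 0.0 0" --pt "-0.04 0.0 0" --pt "-0.02 0 0" --pt "0 0 0" --roll '[0,0,0,0,0,0,0,0]' --fingers '[0.6,0.6,0.6,0.6,0.6,0.6,0.6,0.6]'

```text
time: 10.05
position: [363.4, -139.9, 511.2]
ee_rot: [0.0, 0.759, 0.651, 0.0]
force: [-0.3, -0.5, -0.5]
opening: 0.398
grasp_force: 0.0
```

```bash
python3 - <<'E'
from h import *
out=[]
for n in ("scene","side"):
    c=cam(n); 
    t=np.radians(-8.6); y=np.array([np.cos(t),np.sin(t),0]); e=np.array([y[1],-y[0],0]); o=np.array([484.1,-140.3,38])
    u,v=proj(c,[484,-140,100]); x0=int(u)-65; y0=int(v)-100
    im=cv2.resize(c["im"][y0:y0+200,x0:x0+130],None,fx=3,fy=3,interpolation=cv2.INTER_CUBIC)
    P=[o+e*29*s+y*w*7+[0,0,140] for s in (-1,1) for w in (-1,1)]
    for p in P:
        a,b=proj(c,p); cv2.circle(im,(int((a-x0+.5)*3),int((b-y0+.5)*3)),4,(255,0,255),1)
    out.append(im)
cv2.imwrite("pics/c3.png",cv2.cvtColor(np.hstack(out),cv2.COLOR_RGB2BGR))
E
```

```text
(no output)
```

View pics/c3.png

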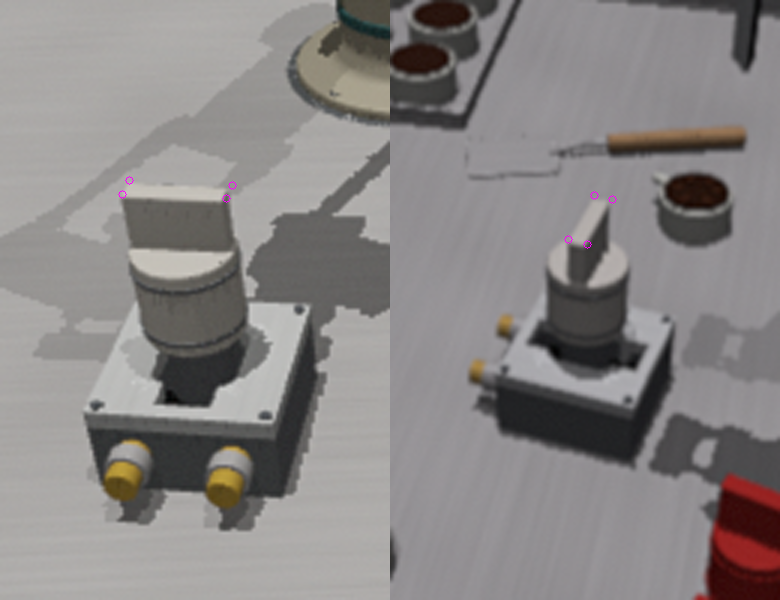

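The quarter turn looks right (bar along the housing's y), but the bar top sits about 2 px lower than predicted. I'll triangulate its height before handing in.

```bash
python3 - <<'E'
from h import *
from scipy.optimize import least_squares
C={n:cam(n) for n in ("scene","side")}; ims=[]
OFF={}
def tri(ps,qs):
    a,b=C["scene"],C["side"]; da,db=ray(a,*ps),ray(b,*qs)
    s=np.linalg.lstsq(np.c_[da,-db],b["o"]-a["o"],rcond=None)[0]; A=a["o"]+da*s[0];B=b["o"]+db*s[1]; return ((A+B)/2).round(1),np.linalg.norm(A-B).round(1)
for n in C:
    u,v=proj(C[n],[484,-140,100]); u0,v0=int(u)-45,int(v)-45; print(n,u0,v0)
    ims.append(cv2.resize(C[n]["im"][v0:v0+100,u0:u0+80],(400,500),interpolation=cv2.INTER_CUBIC))
cv2.imwrite("pics/c4.png",cv2.cvtColor(np.hstack(ims),cv2.COLOR_RGB2BGR))
E
```

```text
scene 156 148
side 241 102
```

View pics/c4.png

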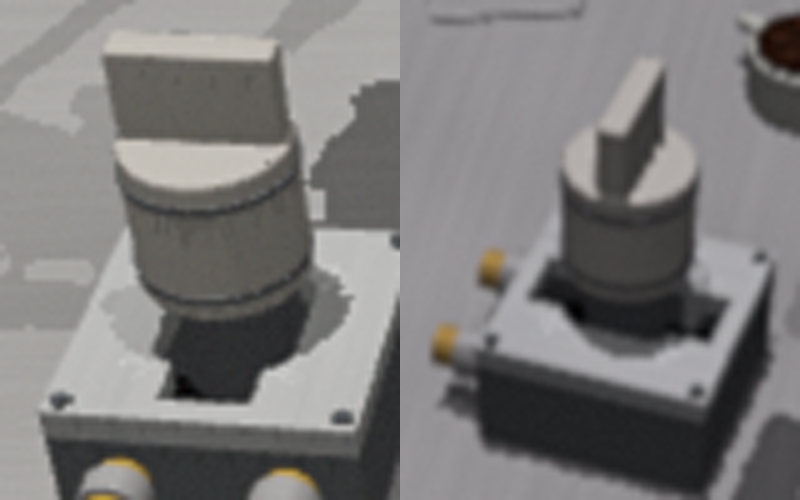

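```bash
python3 - <<'E'
from h import *
C={n:cam(n) for n in ("scene","side")}
O={"scene":(156,148),"side":(241,102)}
def tri(p,q):
    g=lambda n,p:(O[n][0]+(p[0]+.5)/5-.5,O[n][1]+(p[1]+.5)/5-.5)
    a,b=C["scene"],C["side"]; da,db=ray(a,*g("scene",p)),ray(b,*g("side",q))
    s=np.linalg.lstsq(np.c_[da,-db],b["o"]-a["o"],rcond=None)[0]; A=a["o"]+da*s[0];B=b["o"]+db*s[1]; return ((A+B)/2).round(1),np.linalg.norm(A-B).round(1)
for p,q in [((111,33),(264,64)),((276,40),(230,135)),((104,54),(240,58)),((275,60),(198,130)),((343,417),(90,340)),((397,241),(297,391))]: print(*tri(p,q))
E
```

```text
[ 475.  -168.7  175. ] 3.4
[ 480.9 -114.   174.4] 1.3
[ 486.4 -170.   174.8] 1.8
[ 494.7 -113.1  175.5] 1.2
[541.5 -99.4  59.1] 2.4
[441.9 -84.8  58.6] 2.2
```

Bar top is at 174.9 against the plate at 58.9 (true 60), so the foot is at about 36 mm: in range but near the lower limit. I'll regrip lightly and pull up a little, to seat the lugs against the plate and read the force.

Call:
send_rows --pt "0.03 0 0" --pt "0.04 -0.0005 0" --pt "0.04 -0.0005 0" --pt "0.0108 0 -0.03" --pt "0 0 -0.05" --pt "0 0 -0.05" --pt "0 0 -0.025" --pt "0 0 -0.012" --pt "0 0 0" --pt "0 0 0" --roll '[0,0,0,0,0,0,0,0,0,0]' --fingers '[0.6,0.6,0.6,0.6,0.6,0.6,0.6,0.6,0.6,0.6]'

```text
time: 11.6
position: [485.5, -141.2, 345.3]
ee_rot: [0.001, 0.759, 0.651, 0.001]
force: [-0.1, 0.3, 0.5]
opening: 0.4
grasp_force: 0.0
```

Call:
send_rows --pt "0 0 0" --pt "0 0 0" --pt "0 0 0" --pt "0 0 0" --roll '[0,0,0,0]' --fingers '[1,1,1,1]' --grip_force 30

```text
time: 12.1
position: [485.5, -141.2, 344.8]
ee_rot: [0.001, 0.759, 0.651, 0.001]
force: [1.7, -0.4, 1.8]
opening: 0.146
grasp_force: 30.0
```

Call:
send_rows --pt "0 0 0.001" --pt "0 0 0" --pt "0 0 0" --roll '[0,0,0]' --fingers '[1,1,1]'

```text
time: 12.48
position: [485.4, -141.2, 344.8]
ee_rot: [0.001, 0.759, 0.651, 0.001]
force: [5.5, -0.0, -7.5]
opening: 0.148
grasp_force: 30.0
```

A 1 mm pull gives −9 N with no movement: the lugs are hard up against the plate, so it's locked. Release and retreat.

Call:
send_rows --pt "0 0 -0.001" --pt "0 0 0" --pt "0 0 0" --pt "0 0 0" --pt "0 0 0" --roll '[0,0,0,0,0]' --fingers '[1,1,0.6,0.6,0.6]'

```text
time: 13.1
position: [484.0, -140.8, 343.8]
ee_rot: [-0.001, 0.759, 0.651, -0.001]
force: [-0.2, -0.7, 0.9]
opening: 0.393
grasp_force: 0.0
```

Call:
send_rows --pt "0 0 0.03" --pt "0 0 0.05" --pt "0 0 0.05" --pt "0 0 0.03" --pt "0 0 0" --pt "0 0 0" --pt "0 0 0" --roll '[0,0,0,0,0,0,0]' --fingers '[0.6,0.6,0.6,0.6,0.6,0.6,0.6]'

```text
time: 13.98
position: [484.5, -140.9, 502.3]
ee_rot: [-0.002, 0.759, 0.651, -0.001]
force: [-0.3, 0.5, -0.6]
opening: 0.401
grasp_force: 0.0
```

```bash
python3 - <<'E'
from h import *
a=cam("scene"); save(a,"end.png")
E
```

```text
(no output)
```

View pics/end.png

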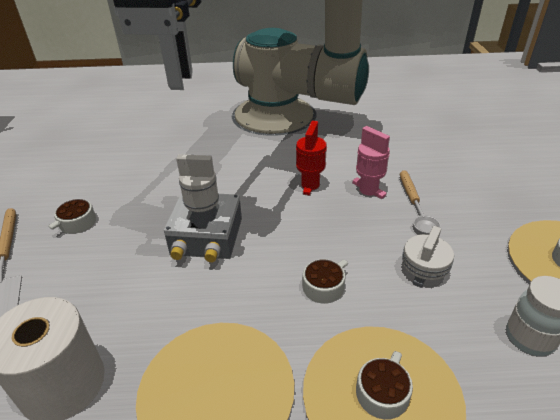

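The cartridge stands upright in the housing at (200,190), the squat one is unmoved at (428,258), and the gripper is clear.

```bash
python3 -c "
from bench import arm
print(arm.job_done())"
```

```text
the job is handed in; nothing more can be done
None
```

I handed the job in at about 14 s, with no verdict returned: the tall cartridge is in the housing, turned a quarter clockwise and upright, its lugs held under the plate in a 1 mm pull test (foot about 36 mm up by camera, near the 35.5 mm limit), and the squat cartridge looks unmoved.

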